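# Free the keeper plate of a vegetable cutter by its left-hand wing nut

## Task

Release the cutting disc of the vegetable cutter for cleaning: its wing nut has a left-hand thread, so turn it clockwise (seen from above), feeling that it runs and is not tightening, until you feel it come up lightly but snugly against its stop, without forcing the spindle round. Then lift the slotted keeper plate by its tab just clear of its shallow pocket, draw it out from under the nut, and set it down gently, flat and the right way up, inside the rectangular steel parts tray. Leave the nut backed off and everything else on the bench where it is.

Things in the scene. Friction and masses are not known exactly. Their poses are not given: they have to be found in the camera images.
- machine: Vegetable cutter, fixed: round white drive base 220 mm across, 100 high, with a low motor box at its +x side. Origin on the vertical spindle axis at bench level; -x is the way the keeper's tab points. On the spindle turns a 190 mm steel cutting disc, its top at z 108, carrying an 80 x 82 mm hub block with a pocket for the keeper. A threaded stud, 18 mm diameter, rises on the axis.
- pocket (a point): Centre of the pocket's floor in the hub block, on the spindle axis, 120 mm above the bench. The pocket is 70 (x) x 72 (y) mm and 5.5 deep; its rim is open 22 mm wide at -x for the keeper's neck. Fixed to the spindle.
- spindle (a joint): Wind-up of the spindle with disc and stud, rad, positive clockwise seen from above, 0 at rest. A brake spring of 4 N m per rad holds it. The free-running nut winds it about 0.025. Snug against the stop means 0.05 to 0.12 clockwise (0.2 to 0.48 N m), held a moment; beyond 0.12 either way the brake is forced. It springs back when the nut is let go.
- nut: Dark steel wing nut, captive on the stud: collar 46 mm across, 18 high, origin at its underside on the axis, z up. Coarse left-hand thread: clockwise from above raises it 4.77 mm per rad, anticlockwise tightens it hard within 0.75 rad. Friction about 0.1 N m. A firm stop comes 1.03 to 1.73 rad clockwise from the start; how far cannot be seen (the stop's angle is unknown; the underside is then anywhere from 134.8 to 137.8 mm above the bench).
- nut_grip (a point): Point on the nut's axis to grip, 41 mm above its underside: in the upright bar on the collar, 90 long (the nut's x), 12 thick (its y), from 18 to 52 mm above the underside. The bar may be turned by pinching it or pushing it.
- keeper: Loose aluminium plate, 0.12 to 0.24 kg, U-shaped, 66 (x) x 68 (y) x 6 mm, lying in the pocket round the stud. Origin at its underside on the stud axis, z up. Slot 24 mm wide, from x = -12 and open to +x. Raise it over 5.5 mm to clear the pocket (headroom below the backed-off nut: 8.8 to 11.8 mm) and draw it about 60 mm to its -x to clear nut and stud.
- tab (a point): Grip point in the keeper's upright tab, 75 mm to -x of the keeper's origin and 29 mm above its underside. The tab is 20 (x) x 14 (y) mm, its top 36 mm above the underside; a neck 14 mm wide, 6 thick joins it to the plate and ends at x = -85.
- tray: Shallow rectangular stainless parts tray, fixed, 210 (x) x 160 (y) mm outside, walls 4 thick and 22 high, open on top; origin at the centre of its underside, inner floor about 4 mm up.
- bowl: round stainless bowl, 150 mm across the mouth, 55 high; bystander; origin at its underside
- brush: hand brush lying flat; bystander; origin at its underside
- wrench: open-ended wrench lying flat; bystander; origin at its underside
- spare_ring: closed steel ring, 64 mm across, 8 thick, lying flat; bystander; origin at its underside
- cup: steel cup, 72 mm across, 70 high; bystander; origin at its underside
Things that resemble listed ones, but are neither listed nor needed, are in the scene too. There is more than one size of the keeper; the job needs the smallest.

How it is judged:
On the way, in this order (a step that is already met when the one before it is completed fails the run):
1. the nut is backed off and felt snug against its stop (the spindle gives a little clockwise), the keeper still in place (z of nut in the frame of machine above 0.1335 m and value of joint spindle above 0.05 rad and horizontal distance between keeper and machine below 0.01 m), for 0.1 s.
2. the keeper plate is drawn out from under the nut (horizontal distance between keeper and machine above 0.06 m), for 0.05 s.
At the end, for the whole second after the job is handed in: The keeper plate lies still on the tray's floor, inside the walls (underside within 10 mm of the tray's underside, tilt under 0.1 rad, right way up), the nut is still backed off (underside at least 133.5 mm above the bench), the spindle is unwound (within 0.05 rad) (z of keeper in the frame of tray between 0 and 0.01 m and angle between keeper's own z axis and vertical below 0.1 rad and horizontal distance between keeper and tray below 0.1 m and linear speed of keeper below 0.02 m/s and z of nut in the frame of machine above 0.1335 m and value of joint spindle between -0.05 and 0.05 rad); the robot touches nothing.
It fails at once if the spindle brake is forced: wound up more than 0.12 rad either way (value of joint spindle above 0.12 rad or value of joint spindle below -0.12 rad).
It fails at once if the keeper is jammed hard against the nut, over 40 N (contact force between keeper and nut above 40 N).
It fails at once if the keeper is dropped into the tray (comes down on it faster than 0.35 m/s, a fall of 6 mm) (linear speed of keeper above 0.35 m/s and z of keeper in the frame of tray below 0.03 m and horizontal distance between keeper and tray below 0.13 m).
It fails at once if another thing on the bench is moved more than 30 mm (distance of any of bowl, brush, wrench, spare_ring, cup from where it was at the start of the episode above 0.03 m).
It also fails if it takes over 72 s, if anything falls off the work surface, if the arm or the gripper's body presses on something with over 40 N, if the wrist force passes 120 N, or if a joint passes its speed limit or range.

## Robot

A 6-joint arm with a two-finger parallel gripper is mounted at the origin on the work surface. World frame = base frame: x ahead of the robot, y to its left, z up, the work surface at z = 0. Lengths are in m, angles in rad, forces in N, time in s.
With the tool pointing down it reaches from about 0.425 to 0.95 m from the base axis. Payload 3.5 kg.
Tool frame: the origin (TCP) lies at the very end of the fingers, on their centre line; the grasp point (between the pads) lies 19 mm behind it; z points along the fingers, x is the direction in which the jaws open and shut, and the axes are right-handed (so a half turn about z gives the same grasp; the last joint's range is limited). The gripper opens to 85 mm and grips with 20 to 120 N. Pads are 22 mm wide; open, the fingers measure 114 mm over their backs; the gripper's body (76 mm by 85 mm) begins 54 mm behind the grasp point. The pads swing forward as they close: fully open they stand 13 mm farther back than shut.
Start: joints at [1.071, 0.286, 1.577, -0, 1.279, -0.15], TCP at [0.231, 0.634, 0.231] pointing down, gripper open.
Joint ranges: [-2.77, 2.77], [-0.9, 2.22], [0.21, 2.48], [-1.53, 4.67], [0.24, 2.81], [-2.84, 2.84]. Speed limits (rad/s): [2.79, 2.79, 3.14, 3.14, 3.14, 3.14].

## Interface

Orientations are given as a rotation vector (axis times angle).
In Python, from workcell import read_state, camera, calibration, sign_off gives the robot as it stands.
- The arm moves only by the tool jog_arm, never from a script. Its argument "rows" is one flat list of numbers, 4 for each row, row after row: the shift along the tool's x, y, z in cm, then the turn about the tool's z in rad. A call has 1 to 8 rows; each row shifts and turns the commanded pose from where the row before left it, along the tool's axes as they then stand; what a row does not reach is not made up. A row lasts 1/10 s, in which the tool goes at most 50 mm and 8.59 degrees, less where a joint would pass 70% of its speed; a pose out of reach is approached as far as the arm can. A call with a gripper value outside its range is refused whole. "jaw" is the opening, from -1 (shut) to 1 (fully open), so that 0 is half open, set as the call begins (left out, the last holds). The fingers move at their own pace and stop on an object; the grip force is fixed at half the most. Time passes only in rows, so rows that do not move let the fingers close. It gives the time, the measured TCP pose, the force and the opening at its end, in the units of the state.
- read_state(): the state, without advancing time (a new reading comes with each control period).
- camera(name): name is "scene" or "top"; returns the picture (400x640x3 uint8, red, green, blue); there is no depth.
- calibration(name): a dict with "fx", "fy", "cx", "cy" (pixels), "dist" ([k1, k2, p1, p2, k3] as OpenCV has them; the pictures are not rectified), "pose" (4x4, takes a point from camera to world coordinates). Camera axes: x right, y down, z forward; pixel columns grow to the right and rows downward; lengths in m; the calibration is good to about 2 mm. A picture is of the moment at which its call begins. calibration takes no time and is no camera call.
- sign_off(): hands the job in, once; it reports no verdict.
The state is a dict: "time": time; "joints": joint angles; "dq": joint speeds; "joint_efforts": joint torques, N m; "tool_pos": TCP position; "ee_rot": TCP orientation; "ft_force": force on the tool from outside, world axes, zero at the start; "ft_torque": the same for the moment, N m; "grip_width": opening from 0.0 (shut) to 1.0 (fully open).
Only numpy, scipy, OpenCV 4.12 (cv2) and the standard library are available. Lean on these libraries where they do the work, as an engineer would, in place of code of your own. Each camera call takes 0.05 s, during which the arm holds its last target. There are 200 camera calls.

## Working session

There is one attempt and no reset: what is moved stays moved. The work goes in short steps, Python scripts to look and compute and a tool call to move; the robot and the scene stay as the last step left them, time stands still between calls to the robot, and variables do not carry over. Pictures are saved under pics/ and viewed, about 8 in all and at most 12, crops included, and the job is handed in when it is done.

Besides the shell and the picture viewer there is one more tool, called after "Request:" as name(argument=value, ...) on one line, values as JSON. jog_arm: Moves the arm, as the interface text tells. Its arguments: {"type":"object","properties":{"rows":{"type":"array","items":{"type":"number"}},"jaw":{"type":"number"}},"required":["rows"]}

```bash
mkdir -p pics; cat > h.py <<'E'
import numpy as np, cv2
from workcell import read_state, camera, calibration, sign_off
def snap(name,fn,crop=None,s=1):
    im=camera(name)[:,:,::-1].copy(); cv2.imwrite(f'pics/{fn}_full.png',im)
    if crop: x0,y0,x1,y1=crop; im=im[y0:y1,x0:x1]
    if s!=1: im=cv2.resize(im,None,fx=s,fy=s,interpolation=cv2.INTER_CUBIC)
    cv2.imwrite(f'pics/{fn}.png',im)
def world(name,uv,z):
    c=calibration(name); K=np.array([[c['fx'],0,c['cx']],[0,c['fy'],c['cy']],[0,0,1.]])
    p=cv2.undistortPoints(np.array([[uv]],float),K,np.array(c['dist']))[0,0]
    T=np.array(c['pose']); d=T[:3,:3]@[p[0],p[1],1]; o=T[:3,3]
    return (o+d*(z-o[2])/d[2]).round(4)
def pix(name,P):
    c=calibration(name); K=np.array([[c['fx'],0,c['cx']],[0,c['fy'],c['cy']],[0,0,1.]])
    T=np.linalg.inv(np.array(c['pose'])); r=cv2.Rodrigues(T[:3,:3])[0]
    return cv2.projectPoints(np.array(P,float).reshape(-1,3),r,T[:3,3],K,np.array(c['dist']))[0][:,0].round(1)
E
python3 - <<'E'
from h import *
snap('scene','s0',s=1.25); snap('top','t0',s=1.25)
print(read_state()); 
for n in('scene','top'): print(np.array(calibration(n)['pose'])[:3,3],calibration(n)['fx'])
E
```

```text
{'time': 0.1, 'joints': array([ 1.07099675e+00,  2.87148292e-01,  1.57803592e+00, -3.14203865e-05,
        1.27860288e+00, -1.49944312e-01]), 'dq': array([ 1.27155865e-03, -2.16036443e-03, -2.35137258e-03,  6.89529030e-05,
       -2.86177068e-04,  8.77601230e-05]), 'joint_efforts': array([ 9.27184874e-05, -4.07294011e+01, -2.93698937e+01, -1.71094125e-04,
        3.44160922e-03, -7.82303289e-06]), 'tool_pos': array([0.23101847, 0.6335998 , 0.23003513]), 'ee_rot': array([ 2.5733225 ,  1.80036394, -0.00306593]), 'ft_force': array([0.07592584, 0.06341773, 0.15335579]), 'ft_torque': array([ 0.01326882, -0.01109297,  0.00663941]), 'grip_width': 1.0031966588187486}
[1.0192036  1.03947582 0.96006382] 424.1389013684764
[0.29202779 0.04291454 1.12882853] 370.90463563279974
```

View pics/t0.png

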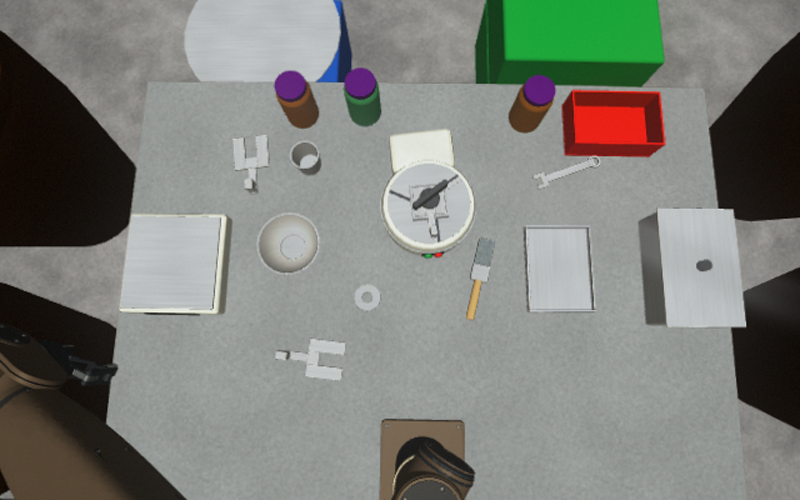

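View pics/s0.png

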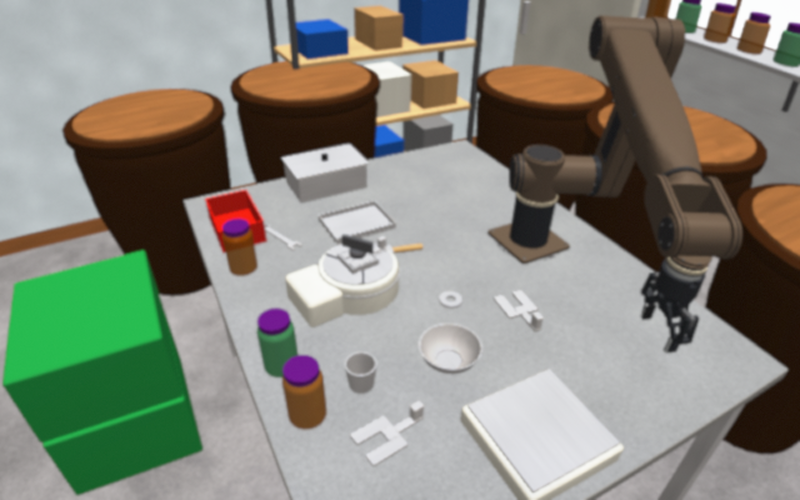

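Top view: the keeper in the machine is at (432,205) in the 800-wide picture. The larger look-alikes lie at (250,158) and (312,360). The tray is at (559,268); the red bin (613,123), the lidded box (700,265) and the board (170,262) could be mistaken for it. The nut is at (430,195). Next, a close crop of the machine.

```bash
python3 - <<'E'
from h import *
im=cv2.imread('pics/t0_full.png')
a=cv2.resize(im[120:215,295:395],None,fx=6,fy=6,interpolation=cv2.INTER_CUBIC)
cv2.imwrite('pics/t1.png',a)
f=1.25
for n,uv,z in [('traytl',(526,227),.022),('traytr',(590,227),.022),('traybl',(529,311),.022),('traybr',(594,310),.022)]: print(n,world('top',np.array(uv)/f,z))
for n,uv in [('brushend',(471,318)),('brushtop',(486,238)),('bowl',(288,243))]: print(n,world('top',np.array(uv)/f,.02))
E
```

```text
traytl [ 0.5528 -0.2491  0.022 ]
traytr [ 0.5552 -0.4068  0.022 ]
traybl [ 0.3486 -0.2498  0.022 ]
traybr [ 0.3529 -0.405   0.022 ]
brushend [ 0.3303 -0.1123  0.02  ]
brushtop [ 0.5243 -0.1509  0.02  ]
bowl [0.5048 0.3327 0.02  ]
```

View pics/t1.png

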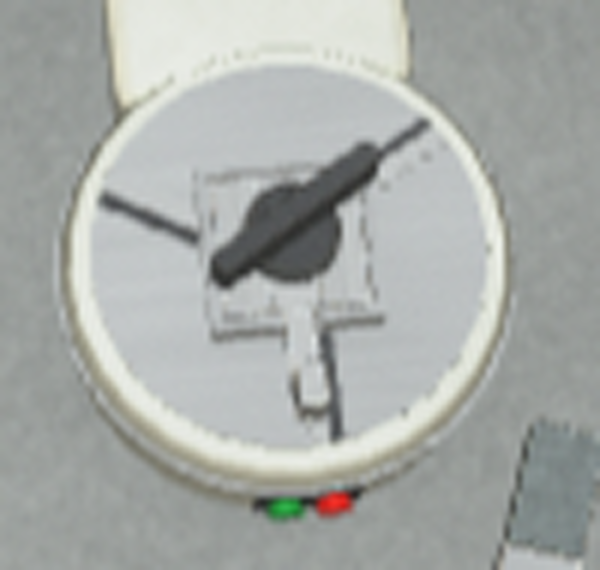

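```bash
python3 - <<'E'
from h import *
W=lambda u,v,z: world('top',(295+u/6,120+v/6),z)
a=W(370,157,.1815);b=W(222,272,.1815)
print('bar',a,b,(a+b)/2,np.linalg.norm(a-b),np.arctan2(*(a-b)[1::-1]))
l=W(75,255,.1);r=W(502,255,.1);t=W(290,62,.108);bo=W(290,450,.108)
print('disc',W(90,255,.108),W(488,255,.108),t,bo)
print('block corners',[W(*p,.1255) for p in [(197,170),(362,168),(215,325),(383,318)]])
print('tab top',W(305,365,.162),W(312,410,.162), 'mid',W(310,392,.162))
E
python3 - <<'E'
from h import *
s=read_state();from scipy.spatial.transform import Rotation as R
print(R.from_rotvec(s['ee_rot']).as_matrix().round(3),R.from_rotvec([2.5733,1.8004,0]).as_matrix().round(3))
E
```

```text
bar [ 0.6097 -0.0391  0.1815] [0.5559 0.0261 0.1815] [ 0.5828 -0.0065  0.1815] 0.08453094108076645 -0.8809050286965736
disc [0.5838 0.0876 0.108 ] [ 0.5865 -0.1014  0.108 ] [ 0.6817 -0.007   0.108 ] [ 0.4908 -0.0079  0.108 ]
block corners [array([0.6209, 0.0374, 0.1255]), array([ 0.623 , -0.0402,  0.1255]), array([0.546 , 0.0281, 0.1255]), array([ 0.5504, -0.0499,  0.1255])]
tab top [ 0.519  -0.0117  0.162 ] [ 0.4985 -0.0149  0.162 ] mid [ 0.5067 -0.014   0.162 ]
[[ 0.343  0.939 -0.001]
 [ 0.939 -0.343 -0.002]
 [-0.002 -0.    -1.   ]] [[ 0.343  0.939  0.001]
 [ 0.939 -0.343 -0.001]
 [-0.001  0.001 -1.   ]]
```

Disc and nut axis are at about (0.585, -0.007). The bar lies at -0.88 rad, the machine yaw is about 0.09, the tab is near (0.510, -0.0135), and the tray is centred at (0.452, -0.328). I'm moving over the nut now.

Request:
jog_arm(rows=[-3.0,3.45,0,0,-3.0,3.45,0,0,-3.0,3.45,0,0,-3.0,3.45,0,0,-3.0,3.45,0,0,-3.0,3.45,0,0,-3.0,3.45,0,0,-3.0,3.45,0,0], jaw=0.1)

```text
time: 0.9
tool_pos: [0.4086, 0.3122, 0.2309]
ee_rot: [-2.574, -1.801, 0.001]
ft_force: [1.0, -0.2, 0.6]
grip_width: 0.549
```

Request:
jog_arm(rows=[-3.0,3.45,0,0,-3.0,3.45,0,0,-3.0,3.45,0,0,-3.0,3.45,0,0,-3.0,3.45,0,0,-3.0,3.45,0,0,-3.0,3.45,0,0,-3.0,3.45,0,0])

```text
time: 1.7
tool_pos: [0.5857, -0.0078, 0.2308]
ee_rot: [-2.574, -1.8, 0.001]
ft_force: [0.6, 1.1, -0.4]
grip_width: 0.549
```

Request:
jog_arm(rows=[0,0,0,0.13,0,0,0,0.14,0,0,0,0.13,0,0,0,0.13,0,0,0,0,0,0,0,0,0,0,0,0])

```text
time: 2.4
tool_pos: [0.5852, -0.0059, 0.2311]
ee_rot: [-2.955, -1.067, 0.001]
ft_force: [0.6, 0.3, 0.7]
grip_width: 0.554
```

Request:
jog_arm(rows=[0,0,2.5,0,0,0,2.5,0,0,0,1.5,0,0,0,1.0,0,0,0,0.3,0,0,0,0,0,0,0,0,0], jaw=-0.2)

```text
time: 3.1
tool_pos: [0.5862, -0.0061, 0.1546]
ee_rot: [2.955, 1.064, 0.003]
ft_force: [-0.6, -0.9, 0.1]
grip_width: 0.402
```

```bash
python3 - <<'E'
from h import *
p=pix('scene',[.585,-.007,.16])[0].astype(int);print(p, read_state()['ft_force'],read_state()['ft_torque'])
im=camera('scene')[:,:,::-1].copy();jm=camera('top')[:,:,::-1].copy()
c=lambda i,x,y:cv2.resize(i[y-45:y+45,x-45:x+45],None,fx=4.4,fy=4.4,interpolation=cv2.INTER_CUBIC)
q=pix('top',[.585,-.007,.16])[0].astype(int)
cv2.imwrite('pics/c1.png',np.hstack([c(im,*p),c(jm,*q)]))
E
```

```text
[286 195] [-0.55344144 -0.94424317  0.12554865] [-0.01170926  0.02920126  0.01408882]
```

View pics/c1.png

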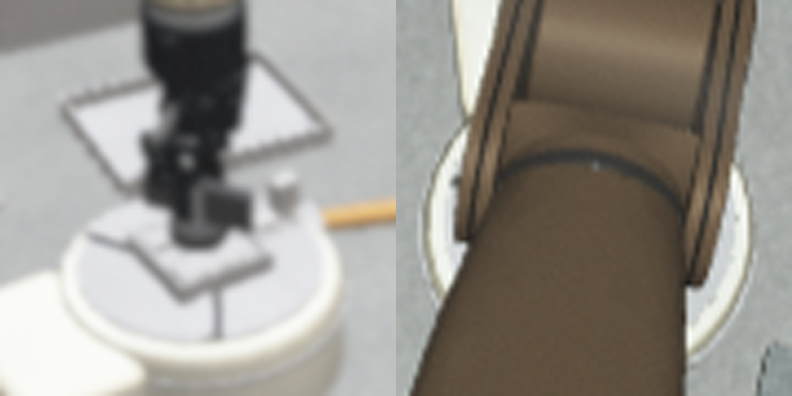

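The fingers straddle the bar: in the left half of the crop the bar end is at (225,205), and the tab at (285,185) is clear. Closing now.

Request:
jog_arm(rows=[0,0,0.2,0,0,0,0,0,0,0,0,0,0,0,0,0], jaw=-0.6)

```text
time: 3.6
tool_pos: [0.5854, -0.006, 0.1514]
ee_rot: [2.956, 1.064, 0.0]
ft_force: [0.0, -0.3, 0.4]
grip_width: 0.2
```

Request:
jog_arm(rows=[0,0,0,0,0,0,0,0,0,0,0,0,0,0,0,0], jaw=-1)

```text
time: 4.0
tool_pos: [0.5866, -0.0049, 0.1517]
ee_rot: [-2.955, -1.063, -0.007]
ft_force: [2.9, 3.3, -1.1]
grip_width: 0.132
```

```bash
python3 -c "
from h import *
s=read_state();print(s['ft_force'],s['ft_torque'],s['tool_pos'],s['ee_rot'],s['joints'][5])"
```

```text
[ 2.85746662  3.33223866 -1.12147503] [ 0.54574548 -0.56259723 -0.08223037] [ 0.58661003 -0.00492009  0.15170974] [-2.95548918 -1.06300492 -0.00671654] -0.8743957595706335
```

Request:
jog_arm(rows=[0.15,0,0,0,0,0,-0.02,0.05,0,0,-0.05,0.1,0,0,-0.05,0.1,0,0,0,0,0,0,0,0])

```text
time: 4.6
tool_pos: [0.587, -0.0046, 0.1527]
ee_rot: [-3.064, -0.69, -0.002]
ft_force: [2.4, 2.8, -0.6]
grip_width: 0.132
```

```bash
cat > r.py <<'E'
from h import *
s=read_state();r=s['ee_rot'];print(s['time'],s['ft_force'].round(2),s['ft_torque'].round(3),s['tool_pos'].round(4),'phi',(2*np.arctan2(r[1],r[0])+np.pi)%(2*np.pi)-np.pi,s['grip_width'])
E
python3 r.py
```

```text
4.6 [ 2.35  2.75 -0.57] [ 0.491 -0.469  0.099] [ 0.587  -0.0046  0.1527] phi 0.4431323088761996 0.13203721836647286
```

The nut is running freely: torque is 0.10 N·m, matching the stated friction.

Request:
jog_arm(rows=[0,0,-0.05,0.1,0,0,-0.05,0.1,0,0,-0.05,0.1,0,0,-0.05,0.1,0,0,-0.05,0.1,0,0,-0.05,0.1,0,0,-0.05,0.1,0,0,0,0])

```text
time: 5.4
tool_pos: [0.5879, -0.0043, 0.1561]
ee_rot: [-3.113, 0.406, -0.006]
ft_force: [6.0, 4.0, -2.8]
grip_width: 0.134
```

```bash
python3 r.py
```

```text
5.4 [ 5.97  3.95 -2.8 ] [ 0.735 -0.973  0.124] [ 0.5879 -0.0043  0.1561] phi -0.25927723850945306 0.13387706418208978
```

Request:
jog_arm(rows=[0.15,-0.15,0.05,0,0,0,-0.01,0.03,0,0,-0.02,0.03,0,0,0,0])

```text
time: 5.8
tool_pos: [0.5884, -0.0042, 0.1563]
ee_rot: [3.101, -0.5, 0.0]
ft_force: [0.4, 0.6, 3.0]
grip_width: 0.127
```

```bash
python3 r.py
```

```text
5.8 [0.39 0.64 3.  ] [0.222 0.089 0.078] [ 0.5884 -0.0042  0.1563] phi -0.31957133045298525 0.12711762478411076
```

Force is now near zero and the nut is still running. I'll continue in small steps.

Request:
jog_arm(rows=[0,0,-0.03,0.03,0,0,-0.02,0.03,0,0,0,0])

```text
time: 6.1
tool_pos: [0.5885, -0.0042, 0.1565]
ee_rot: [3.085, -0.593, 0.001]
ft_force: [-0.8, 0.5, 4.0]
grip_width: 0.133
```

```bash
python3 r.py
```

```text
6.1 [-0.79  0.49  3.97] [0.126 0.045 0.12 ] [ 0.5885 -0.0042  0.1565] phi -0.37988962413069327 0.13300670812297913
```

Request:
jog_arm(rows=[0,0,-0.03,0.03,0,0,-0.03,0.03,0,0,0,0])

```text
time: 6.4
tool_pos: [0.5885, -0.0041, 0.1569]
ee_rot: [3.066, -0.685, 0.001]
ft_force: [1.2, 0.1, 1.9]
grip_width: 0.13
```

```bash
python3 r.py
```

```text
6.4 [1.16 0.07 1.88] [-0.032 -0.141  0.117] [ 0.5885 -0.0041  0.1569] phi -0.4399705654976658 0.1295010608998804
```

Request:
jog_arm(rows=[0,0,-0.02,0.03,0,0,-0.02,0.03,0,0,0,0])

```text
time: 6.7
tool_pos: [0.5886, -0.0042, 0.1572]
ee_rot: [3.044, -0.777, 0.001]
ft_force: [2.0, -0.7, 1.4]
grip_width: 0.132
```

```bash
python3 r.py
```

```text
6.7 [ 2.   -0.7   1.44] [-0.075 -0.417  0.165] [ 0.5886 -0.0042  0.1572] phi -0.5000925428727196 0.13183277658316186
```

Request:
jog_arm(rows=[0,0,-0.01,0.02,0,0,-0.01,0.02,0,0,0,0])

```text
time: 7.0
tool_pos: [0.5886, -0.0042, 0.1574]
ee_rot: [3.028, -0.837, 0.001]
ft_force: [3.9, -2.0, -0.1]
grip_width: 0.129
```

```bash
python3 r.py
```

```text
7.0 [ 3.88 -2.   -0.09] [-0.201 -0.611  0.148] [ 0.5886 -0.0042  0.1574] phi -0.539706597157831 0.12943052105905703
```

Request:
jog_arm(rows=[0.1,0,0,0,0,0,-0.02,0.03,0,0,-0.01,0.02,0,0,0,0])

```text
time: 7.4
tool_pos: [0.5888, -0.0043, 0.1576]
ee_rot: [-3.006, 0.913, 0.002]
ft_force: [1.9, 0.1, -0.3]
grip_width: 0.132
```

```bash
python3 r.py
```

```text
7.4 [ 1.9   0.11 -0.3 ] [ 0.062 -0.196  0.101] [ 0.5888 -0.0043  0.1576] phi -0.5896229304129275 0.13171701398576435
```

Still running (0.10 N·m).

Request:
jog_arm(rows=[0,0,-0.02,0.03,0,0,-0.02,0.03,0,0,0,0])

```text
time: 7.7
tool_pos: [0.5889, -0.0043, 0.1579]
ee_rot: [-2.977, 1.003, 0.002]
ft_force: [1.3, 1.2, -0.3]
grip_width: 0.127
```

```bash
python3 r.py
```

```text
7.7 [ 1.33  1.16 -0.32] [ 0.134 -0.206  0.053] [ 0.5889 -0.0043  0.1579] phi -0.6500426109809609 0.12712731072710548
```

Request:
jog_arm(rows=[0,0,-0.02,0.03,0,0,-0.02,0.03,0,0,0,0])

```text
time: 8.0
tool_pos: [0.589, -0.0044, 0.158]
ee_rot: [2.946, -1.091, -0.001]
ft_force: [1.3, 0.2, -4.2]
grip_width: 0.133
```

```bash
python3 r.py
```

```text
8.0 [ 1.35  0.25 -4.24] [ 0.168 -0.415  0.309] [ 0.589  -0.0044  0.158 ] phi -0.7094953035984268 0.13307294340925527
```

Torque has jumped to 0.31 N·m at about 1.40 rad, so the nut is against its stop and snug. I'll hold it there and re-read.

Request:
jog_arm(rows=[0,0,0,0,0,0,0,0,0,0,0,0])

```text
time: 8.3
tool_pos: [0.5889, -0.0044, 0.158]
ee_rot: [2.946, -1.09, -0.001]
ft_force: [3.3, 0.5, -5.8]
grip_width: 0.129
```

```bash
python3 r.py
```

```text
8.3 [ 3.34  0.48 -5.76] [ 0.19  -0.473  0.299] [ 0.5889 -0.0044  0.158 ] phi -0.7088793646365454 0.12889398039195113
```

Steady at 0.30 N·m, so about 0.075 rad of wind-up. I'll ease back slightly, release and rise.

Request:
jog_arm(rows=[0,0,0.01,-0.02,0,0,0.01,-0.03,0,0,0,0])

```text
time: 8.6
tool_pos: [0.5889, -0.0043, 0.158]
ee_rot: [-2.973, 1.016, 0.002]
ft_force: [2.1, 1.1, -6.5]
grip_width: 0.127
```

Request:
jog_arm(rows=[0,0,0,0,0,0,0,0,0,0,0,0,0,0,0,0,0,0,0,0], jaw=-0.3)

```text
time: 9.1
tool_pos: [0.5894, -0.0046, 0.1589]
ee_rot: [2.972, -1.017, 0.001]
ft_force: [-0.3, 0.7, 0.2]
grip_width: 0.347
```

```bash
python3 r.py
```

```text
9.1 [-0.34  0.73  0.22] [ 0.024 -0.033  0.017] [ 0.5894 -0.0046  0.1589] phi -0.6591591673300172 0.346888285671556
```

Request:
jog_arm(rows=[0,0,-1,0,0,0,-3,0,0,0,-3,0.12,0,0,0,0.14,0,0,0,0.14,0,0,0,0.14,0,0,0,0.14,0,0,0,0.14])

```text
time: 9.9
tool_pos: [0.5894, -0.0045, 0.2294]
ee_rot: [-2.315, 2.124, -0.001]
ft_force: [0.4, -1.2, 0.1]
grip_width: 0.354
```

Request:
jog_arm(rows=[-4,0,0,0,-5,0,0,0,-5,0,0,0,-5,0,0,0,-3,0,0,0,0,0,0,0])

```text
time: 10.5
tool_pos: [0.5683, 0.2183, 0.2294]
ee_rot: [-2.325, 2.11, 0.0]
ft_force: [0.4, -0.1, 0.0]
grip_width: 0.351
```

```bash
python3 r.py; python3 - <<'E'
from h import *
snap('top','t2',(295,120,395,215),6); snap('scene','s2',(230,150,350,250),5)
E
```

```text
10.5 [ 0.41 -0.14  0.03] [-0.016  0.055  0.039] [0.5683 0.2183 0.2294] phi -1.4739904130879538 0.35053758520293404
```

View pics/t2.png

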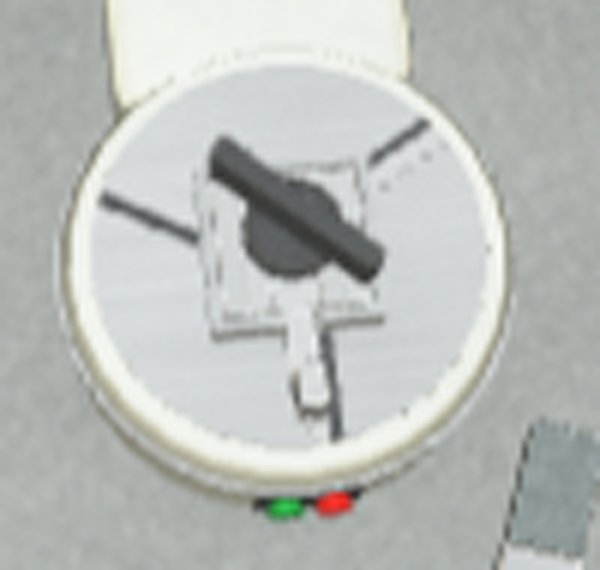

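View pics/s2.png

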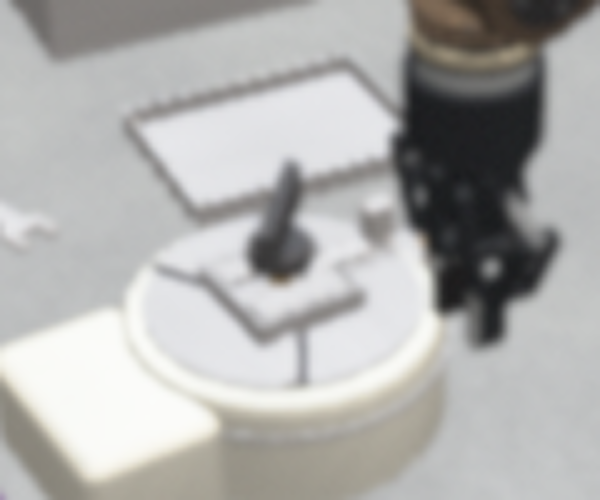

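```bash
python3 - <<'E'
from h import *
T=lambda u,v,z: world('top',(295+u/6,120+v/6),z)
S=lambda u,v,z: world('scene',(230+u/5,150+v/5),z)
print('bar mid top',(T(222,147,.188)+T(372,268,.188))/2)
print('tab top',T(313,384,.156),'scene',S(376,203,.156))
print('neck root at block',T(303,330,.126))
print('motor box L',T(118,100,.06),'btn',T(285,508,.05),T(335,503,.05))
for yaw in(.05,.09,.13):
  c,s=np.cos(yaw),np.sin(yaw);R=np.array([[c,-s,0],[s,c,0],[0,0,1]])
  P=[R@p+[.585,-.007,.12] for p in ([-65,7,36],[-65,-7,36],[-85,7,36],[-85,-7,36],[-40,41,5.5],[-40,-41,5.5],[40,41,5.5],[40,-41,5.5]) for p in [np.array(p)/1000]]
  print(yaw,((pix('top',P)-[295,120])*6).astype(int).tolist())
E
```

```text
bar mid top [ 0.584   -0.00625  0.188  ]
tab top [ 0.5117 -0.0156  0.156 ] scene [ 0.516  -0.0093  0.156 ]
neck root at block [ 0.544  -0.0127  0.126 ]
motor box L [0.6787 0.0773 0.06  ] btn [ 0.473  -0.0085  0.05  ] [ 0.4759 -0.033   0.05  ]
0.05 [[285, 366], [316, 364], [287, 409], [318, 408], [206, 331], [383, 325], [199, 166], [374, 160]]
0.09 [[291, 366], [322, 364], [295, 409], [326, 407], [210, 334], [386, 321], [196, 169], [370, 156]]
0.13 [[297, 366], [328, 363], [302, 409], [333, 406], [214, 337], [389, 317], [193, 173], [366, 153]]
```

The bar has turned to the left-up/right-down diagonal, (222,147)-(372,268) in the top crop. The keeper is still seated, with its tab top at (310,385) top and (376,203) scene. Shifting by the axis I felt, the tab is at about (0.514, -0.0115).

Request:
jog_arm(rows=[4,1.4,0,0,4.5,1.6,0,0,4.5,1.6,0,0,4.5,1.6,0,0,3.8,1.25,0,0,1.04,0.2,0,0,0,0,0,0,0,0,0,0])

```text
time: 11.4
tool_pos: [0.5135, -0.015, 0.2287]
ee_rot: [-2.319, 2.118, 0.0]
ft_force: [-0.7, -0.3, 0.4]
grip_width: 0.348
```

Request:
jog_arm(rows=[0,0,2,0,0,0,2,0,0,0,2,0,0,0,2,0,0,0,1,0,0,0,0.8,0,0,0,0,0,0,0,0,0])

```text
time: 12.2
tool_pos: [0.514, -0.0147, 0.1312]
ee_rot: [-2.321, 2.116, -0.002]
ft_force: [-0.4, 1.0, 0.2]
grip_width: 0.348
```

```bash
python3 r.py; python3 - <<'E'
from h import *
snap('scene','s3',(250,150,350,230),6)
E
```

```text
12.2 [-0.42  1.02  0.23] [-0.003 -0.005 -0.02 ] [ 0.514  -0.0147  0.1312] phi -1.4785301358821163 0.34826987472819687
```

View pics/s3.png

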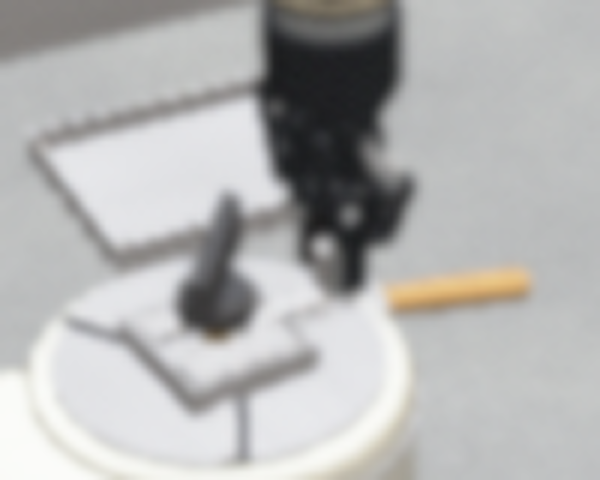

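The tab (325,250) sits between the fingers. I'll centre by -3 mm along tool x and close in two steps.

Request:
jog_arm(rows=[-0.3,0,0,0,0,0,0,0,0,0,0,0,0,0,0,0], jaw=-0.55)

```text
time: 12.65
tool_pos: [0.5132, -0.0119, 0.1307]
ee_rot: [-2.321, 2.117, -0.001]
ft_force: [0.8, 0.6, -0.6]
grip_width: 0.223
```

Request:
jog_arm(rows=[0,0,0,0,0,0,0,0,0,0,0,0,0,0,0,0], jaw=-1)

```text
time: 13.05
tool_pos: [0.5132, -0.012, 0.1307]
ee_rot: [-2.321, 2.117, -0.001]
ft_force: [-1.6, -0.8, 2.9]
grip_width: 0.153
```

```bash
python3 r.py
```

```text
13.05 [-1.6  -0.8   2.95] [-0.058  0.042  0.028] [ 0.5132 -0.012   0.1307] phi -1.4790472692715548 0.15277901693153315
```

Gripped with low forces. Lifting 7 mm.

Request:
jog_arm(rows=[0,0,-0.15,0,0,0,-0.2,0,0,0,-0.2,0,0,0,-0.15,0,0,0,0,0,0,0,0,0])

```text
time: 13.65
tool_pos: [0.513, -0.0119, 0.1374]
ee_rot: [2.321, -2.117, -0.0]
ft_force: [-0.3, -0.4, -1.5]
grip_width: 0.153
```

```bash
python3 r.py
```

```text
13.65 [-0.26 -0.41 -1.49] [-0.004  0.058  0.035] [ 0.513  -0.0119  0.1374] phi -1.4789736176860986 0.15285334217588706
```

Request:
jog_arm(rows=[0,0,-0.08,0,0,0.2,0,0,0,0.4,0,0,0,0.4,0,0,0,0,0,0])

```text
time: 14.15
tool_pos: [0.5024, -0.0128, 0.138]
ee_rot: [2.321, -2.117, -0.001]
ft_force: [-0.7, -0.0, -2.0]
grip_width: 0.151
```

```bash
python3 r.py
```

```text
14.15 [-0.72 -0.04 -1.97] [0.026 0.059 0.012] [ 0.5024 -0.0128  0.138 ] phi -1.4791505474508149 0.1511257065585213
```

It moves freely. Drawing the rest out.

Request:
jog_arm(rows=[0,0.8,0,0,0,0.8,0,0,0,0.8,0,0,0,0.8,0,0,0,0.8,0,0,0,0.8,0,0,0,0.8,0,0,0,0.6,0,0])

```text
time: 14.95
tool_pos: [0.4406, -0.0185, 0.1382]
ee_rot: [2.321, -2.117, -0.0]
ft_force: [-0.1, -0.5, -1.6]
grip_width: 0.149
```

Request:
jog_arm(rows=[0,0.6,0,0,0,0,0,0,0,0,0,0])

```text
time: 15.25
tool_pos: [0.4355, -0.0191, 0.1383]
ee_rot: [-2.321, 2.117, -0.001]
ft_force: [0.3, 0.7, -1.6]
grip_width: 0.149
```

```bash
python3 r.py; python3 - <<'E'
from h import *
snap('scene','s4',(250,150,350,230),6)
E
```

```text
15.25 [ 0.3   0.7  -1.61] [-0.076  0.052 -0.041] [ 0.4355 -0.0191  0.1383] phi -1.4791855817489434 0.14886634111443073
```

View pics/s4.png

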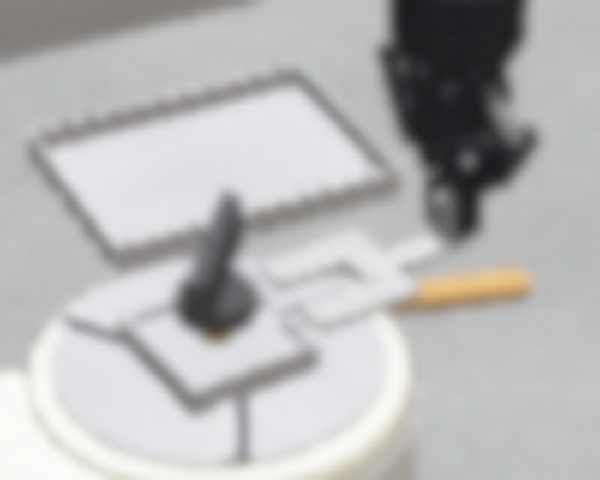

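The keeper is fully out, with its plate at (350,280) and the nut untouched. I'll carry it sideways to the tray.

Request:
jog_arm(rows=[2,0,0,0,4,0,0,0,4,0,0,0,4,0.5,0,0,4,1,0,0,4,1.3,0,0,4,1.5,0,0,3,1,0,0])

```text
time: 16.1
tool_pos: [0.4087, -0.3154, 0.1384]
ee_rot: [2.319, -2.118, 0.001]
ft_force: [0.6, -0.0, -1.4]
grip_width: 0.154
```

Request:
jog_arm(rows=[1.7,0.5,0,0,0,0,0,0,0,0,0,0])

```text
time: 16.4
tool_pos: [0.4059, -0.3294, 0.1379]
ee_rot: [-2.32, 2.117, 0.002]
ft_force: [0.2, -0.2, -1.8]
grip_width: 0.147
```

```bash
python3 r.py
```

```text
16.4 [ 0.24 -0.24 -1.82] [-0.022  0.07   0.01 ] [ 0.4059 -0.3294  0.1379] phi -1.4791730439558064 0.14708089610132452
```

Request:
jog_arm(rows=[0,0,2,0,0,0,2,0,0,0,2,0,0,0,2,0,0,0,1.5,0,0,0,1,0,0,0,0.5,0,0,0,0,0])

```text
time: 17.2
tool_pos: [0.4059, -0.3296, 0.0279]
ee_rot: [-2.321, 2.116, 0.001]
ft_force: [0.2, -0.2, -1.5]
grip_width: 0.154
```

```bash
python3 r.py; python3 - <<'E'
from h import *
snap('scene','s5',(250,130,370,230),5)
E
```

```text
17.2 [ 0.23 -0.23 -1.5 ] [0.042 0.159 0.033] [ 0.4059 -0.3296  0.0279] phi -1.4784784487983602 0.15430325536845382
```

View pics/s5.png

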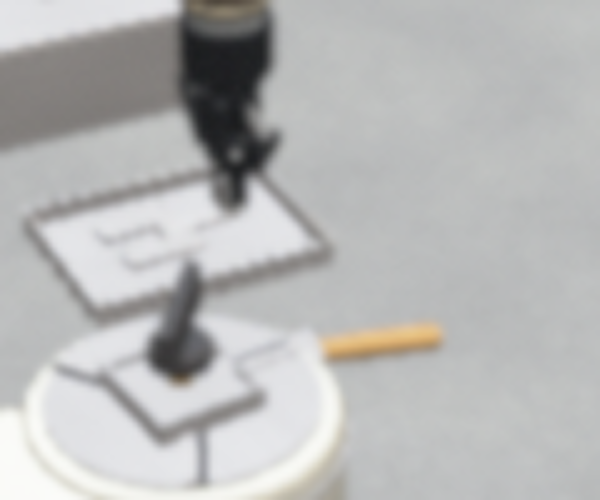

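The keeper is inside the walls, with its plate around (150,235). Lowering slowly until it touches.

Request:
jog_arm(rows=[0,0,0.4,0,0,0,0.4,0,0,0,0.2,0,0,0,0.15,0,0,0,0,0,0,0,0,0])

```text
time: 17.85
tool_pos: [0.4058, -0.3301, 0.0167]
ee_rot: [2.321, -2.117, 0.0]
ft_force: [-0.4, -0.5, -1.9]
grip_width: 0.153
```

Request:
jog_arm(rows=[0,0,0.1,0,0,0,0.1,0,0,0,0,0,0,0,0,0])

```text
time: 18.25
tool_pos: [0.4059, -0.3302, 0.0148]
ee_rot: [2.321, -2.117, 0.001]
ft_force: [0.4, 0.3, -0.8]
grip_width: 0.148
```

```bash
python3 r.py
```

```text
18.25 [ 0.43  0.27 -0.8 ] [-0.02   0.027 -0.002] [ 0.4059 -0.3302  0.0148] phi -1.4790318810670806 0.14838960279341043
```

Contact is just beginning. One more millimetre, then open.

Request:
jog_arm(rows=[0,0,0.1,0,0,0,0,0,0,0,0,0])

```text
time: 18.55
tool_pos: [0.4059, -0.3302, 0.0148]
ee_rot: [2.321, -2.117, -0.001]
ft_force: [-1.9, 3.2, 5.5]
grip_width: 0.153
```

Request:
jog_arm(rows=[0,0,0,0,0,0,0,0,0,0,0,0,0,0,0,0,0,0,0,0], jaw=-0.35)

```text
time: 19.05
tool_pos: [0.4058, -0.3301, 0.0136]
ee_rot: [2.321, -2.117, -0.0]
ft_force: [-0.0, 0.1, -0.4]
grip_width: 0.324
```

Request:
jog_arm(rows=[0,0,-0.5,0,0,0,-1,0,0,0,-2,0,0,0,-4,0,0,0,-4,0,0,0,-4,0,0,0,-2,0,0,0,0,0])

```text
time: 19.85
tool_pos: [0.4075, -0.3321, 0.1942]
ee_rot: [2.32, -2.116, 0.016]
ft_force: [0.2, -0.1, -0.3]
grip_width: 0.324
```

Request:
jog_arm(rows=[-4,0,0,0,-4,0,0,0,-4,0,0,0,-4,0,0,0,0,0,0,0])

```text
time: 20.35
tool_pos: [0.3895, -0.1665, 0.1867]
ee_rot: [-2.325, 2.112, 0.007]
ft_force: [-1.0, -1.0, 0.2]
grip_width: 0.33
```

```bash
python3 r.py; python3 - <<'E'
from h import *
snap('top','t6',(290,110,520,270),3)
E
```

```text
20.35 [-0.95 -0.96  0.16] [0.014 0.021 0.02 ] [ 0.3895 -0.1665  0.1867] phi -1.4751521269077887 0.32956189758838467
```

View pics/t6.png

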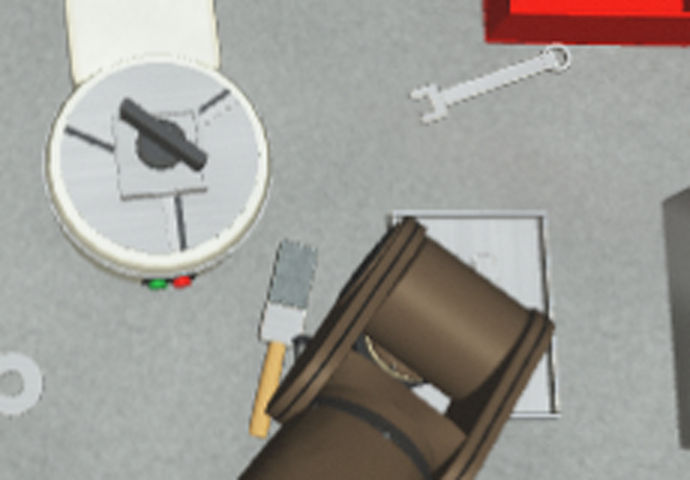

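The nut is still backed off and the brush and wrench are undisturbed, but the arm hides the tray from above. I'll check the keeper in the scene view.

```bash
python3 - <<'E'
from h import *
snap('scene','s7',(240,140,340,215),7)
E
```

```text
(no output)
```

View pics/s7.png

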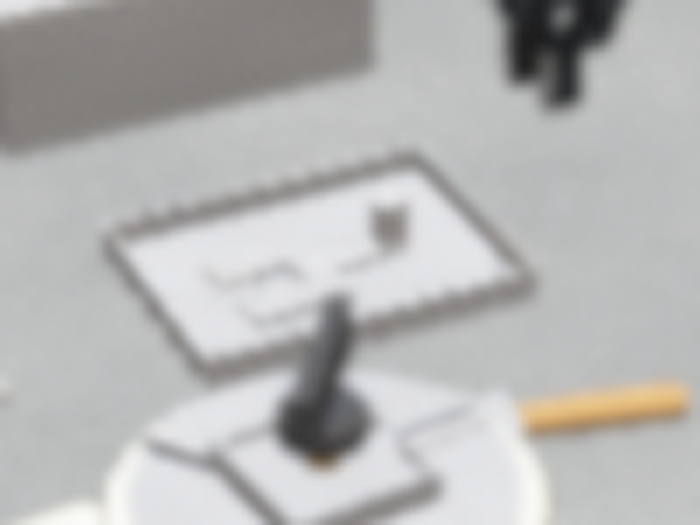

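The keeper lies flat in the tray with its tab upright at (390,225) and its plate at (270,290). The gripper is clear.

```bash
python3 -c "
from h import *
print(sign_off())"
```

```text
the job is handed in; nothing more can be done
None
```

I finished the job and handed it in at about 20 s of the 72 s allowed; `sign_off` gives no verdict, so the result is not confirmed.

- **Nut:** I turned it clockwise by the pinched bar. It ran at about 0.1 N·m, and at about 1.40 rad the torque rose to 0.30 N·m and held for more than 0.3 s, which I took as the snug stop. That is about 0.075 rad of spindle wind-up, worked out from the torque because I could not read the joint directly. I eased back 0.05 rad before letting go.
- **Keeper:** I lifted it about 7.5 mm, drew it out 78 mm with only about 2 N on the wrist, and lowered it into the tray until it touched.

**Last checks:** The final pictures show the keeper flat in the tray with its tab up, the nut still turned to its backed-off angle, and the gripper clear of everything. The top camera's view of the keeper was blocked by the arm, so that check rests on the scene camera alone. The brush and wrench look unmoved. I did not check the bowl, ring or cup individually, but the arm did not touch them. The top camera's position for the nut axis was 3 to 4 mm off from what I felt while turning it, and I used the felt position.

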